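Shut the drop-front textile box

TASK

Shut the blue-grey drop-front storage box over its textile: with the fingertips push the leaning front panel up until it stands flush with the box, then push the open lid over and gently press it fully down so that its lip covers the front. Push only on the grey outside: grip nothing, never touch the white lining or the textile, do not let the lid slam or crush the board, and leave the box and the things around it where they stand.

Things in the scene. Friction and masses are not known exactly. Their poses are not given: they have to be found in the camera images.
- box: Blue-grey archival board box, 165 mm deep (its x), 235 mm wide (its y) and 70 mm high, standing loose on the table with its drop front roughly towards the robot; about 1.5 to 2.1 kg in all: it stays put at a light push but slides at a hard one. Origin: centre of the underside; -x faces out through the drop front, +x to the hinged rear, z up.
- front (a joint): Drop-front panel, hinged along the bottom of the box's front. 0 rad = upright and flush (its stop), growing as its top leans outwards (box -x); starts at 0.4 to 0.75. Its stiff hinge stays where it is left; 0.5 to 1 N at the top edge moves it.
- lid (a joint): Lid, hinged along the box's rear top edge. 0 rad = shut and level (its stop), growing as it opens; pi/2 = standing straight up, more = leaning back, away from the front. Starts at 1.55 to 1.95. The stiff hinge stays where left; up to 1.5 N at the free edge moves it; the board flexes a few mm when pressed. Shut, its front lip hangs outside the front panel with 3 mm of play, so the panel must be flush first.
- front_hinge (a point): Middle of the front panel's hinge line, on its outer face, 2 mm above the table; 82.5 mm to box -x of the box's centre.
- front_edge (a point): Middle of the front panel's top edge, on its outer face, 60 mm from the hinge line (8 mm below the box's rim when up); moves with the panel. The panel is 235 mm wide and 4 mm thick: grey board outside with a paper label in a flat brass holder, white lining inside.
- lid_hinge (a point): Middle of the lid's hinge line, 82.5 mm to box +x of the box's centre, 71 mm above its underside.
- lid_edge (a point): Middle of the lid's free edge, on its outer face, 172 mm from the hinge line and 4 mm outside it; moves with the lid. The lid is a flat panel 246 mm wide and 4 mm thick with a lip 20 mm deep round front and sides; its outside (top when shut, rear face while open) is grey, its inside white.
- lid_lining: White lining of the lid's inside, 164 by 233 mm, and of the inside of its front lip. Not to be touched. Origin on the lid's hinge line.
- front_lining: White lining of the front panel's inner face, 225 by 58 mm. Not to be touched. Origin on the panel's hinge line.
- sample: The padded textile sample in its white bed inside the box, 146 by 220 mm, its top 41 mm above the table. Not to be touched. Origin: middle of its underside.
- weight: Brass weight with a knob, 48 mm across, 56 mm high, standing near the box. Leave alone. Origin: centre of the underside.
- spool: Blue thread spool, 42 mm across, 52 mm high, standing near the box. Leave alone. Origin: centre of the underside.
- tape: Yellow and black tape measure, 66 by 34 by 54 mm, standing near the box. Leave alone. Origin: centre of the underside.
- jar: Small amber jar with a white cap, 54 mm across, 62 mm high. Leave alone. Origin: centre of the underside.
- brush: Brush, 170 mm long, lying beside the box. Leave alone. Origin: below its middle.
- spatula: Spatula, 170 mm long, lying beside the box, beyond the brush. Leave alone. Origin: below its middle.
- pincushion: Red round pincushion, 68 mm across, 32 mm high, pins standing to 45 mm. Leave alone. Origin: centre of the underside.

How it is judged:
By the outcome, as a careful person would: the job done as asked, in the order asked, and still so for the second after the job is handed in, with the robot touching nothing.
It also fails if it takes over 54 s, if anything falls off the work surface, if the arm or the gripper's body presses on something with over 40 N, if the wrist force passes 120 N, or if a joint passes its speed limit or range.

ROBOT

A 6-joint arm with a two-finger parallel gripper is mounted at the origin on the work surface. World frame = base frame: x ahead of the robot, y to its left, z up, the work surface at z = 0. Lengths are in m, angles in degrees, forces in N, time in s.
With the tool pointing down it reaches from about 0.3 to 0.75 m from the base axis. Payload 8.5 kg.
Tool frame: the origin (TCP) lies midway between the tips of the shut fingers; the grasp point (between the pads) lies ctrl.hold_point_z behind it (ctrl.hold_point_z is the distance from the TCP to the grasp point, in m); z points along the fingers, x is the direction in which the jaws open and shut, and the axes are right-handed (so a half turn about z gives the same grasp; the last joint's range is limited). The gripper opens to 88 mm and grips with 3 to 60 N. Pads are 18 mm wide; open, the fingers measure 123 mm over their backs; the gripper's body (75 mm by 187 mm) begins 45 mm behind the grasp point.
Start: joints at [-80.747, 21.807, 74.336, -0, 83.858, -12.336], TCP at [0.202, -0.511, 0.239] pointing down, gripper open.
Joint ranges: [-178.18, 178.18], [-50.72, 133.34], [12.68, 142.11], [-81.47, 261.47], [9.98, 163.14], [-165.26, 165.26]. Speed limits (degrees/s): [136.94, 136.94, 180, 180, 180, 180].

INTERFACE

Orientations are given as [roll, pitch, yaw] about the fixed x, y, z axes, in that order (R = Rz(yaw) Ry(pitch) Rx(roll)).
In Python, from plant import ctrl, capture, camera_info gives the robot as it stands.
- The arm moves only by the tool carry_out, never from a script. Its argument "steps" is one flat list of numbers, 7 for each row, row after row: the shift along the tool's x, y, z in m, then the turn, a rotation vector about the tool's x, y, z in rad, then the finger opening in m, from 0 to 0.0881. A call has exactly 5 rows; each row shifts and turns the pose as measured when the row begins, along the tool's axes as they then stand; what a row does not reach is not made up. A row lasts 1/10 s, in which the tool goes at most 50 mm and 8.59 degrees, less where a joint would pass 70% of its speed; a pose out of reach is approached as far as the arm can. A call is refused whole if a number of a shift passes 0.05 or a number of a turn 0.15, either way. A call with a gripper value outside its range is refused whole. The fingers move at their own pace and stop on an object; "squeeze" is the grip in N (left out, the last holds). Time passes only in rows, so rows that do not move let the fingers close, or fill a call up. It gives the time, the measured TCP pose, the force and the opening at its end, in the units of the state.
- ctrl.observe(): the state, without advancing time (a new reading comes with each control period).
- capture(name): name is "side" or "top"; returns the picture (420x560x3 uint8, red, green, blue); there is no depth.
- camera_info(name): a dict with "fx", "fy", "cx", "cy" (pixels), "k1" (the pictures are not rectified: a ray, as slopes to the right and down, at radius r is drawn at 1 + k1 r^2 times it, then the intrinsics apply), "R" (3x3) and "t" (3): a world point X has camera coordinates R X + t. Camera axes: x right, y down, z forward; pixel columns grow to the right and rows downward; lengths in m; the calibration is good to about 2 mm. A picture is of the moment at which its call begins. camera_info takes no time and is no camera call.
- ctrl.finish_job(): hands the job in, once; it reports no verdict.
The state is a dict: "time_s": time; "joint_pos": joint angles; "dq": joint speeds; "joint_efforts": joint torques, N m; "tcp_pos": TCP position; "ee_rot": TCP orientation; "wrist_force": force on the tool from outside, world axes, zero at the start; "ft_torque": the same for the moment, N m; "finger_gap": opening from 0.0 (shut) to 1.0 (fully open).
Only numpy, scipy, OpenCV 4.12 (cv2) and the standard library are available. Lean on these libraries where they do the work, as an engineer would, in place of code of your own. Each camera call takes 0.05 s, during which the arm holds its last target. There are 200 camera calls.

## Working session

There is one attempt and no reset: what is moved stays moved. The work goes in short steps, Python scripts to look and compute and a tool call to move; the robot and the scene stay as the last step left them, time stands still between calls to the robot, and variables do not carry over. Pictures are saved under pics/ and viewed, about 8 in all and at most 12, crops included, and the job is handed in when it is done.

Besides the shell and the picture viewer there is one more tool, called after "Emit:" as name(argument=value, ...) on one line, values as JSON. carry_out: Moves the arm, as the interface text tells. Its arguments: {"type":"object","properties":{"steps":{"type":"array","items":{"type":"number"}},"squeeze":{"type":"number"}},"required":["steps"]}

```bash
mkdir -p pics; ls; python3 - <<'E'
from plant import ctrl,capture,camera_info
import cv2,numpy as np
for n in("side","top"):
    cv2.imwrite(f"pics/{n}0.png",capture(n)[:,:,::-1]); c=camera_info(n)
    print(n,c, -np.array(c["R"]).T@np.array(c["t"]))
print(ctrl.observe(),ctrl.hold_point_z)
E
```

```text
pics
side {'fx': 395.134059394239, 'fy': 395.134059394239, 'cx': 279.02842454673976, 'cy': 208.21322507973068, 'k1': -0.037164779918550835, 'R': array([[-0.99567095, -0.09288393, -0.0034551 ],
       [-0.05134962,  0.58066724, -0.81252001],
       [ 0.07747632, -0.80882515, -0.58292306]]), 't': array([0.60893139, 0.10493843, 1.0872226 ])} [0.52744984 0.87499862 0.72113562]
top {'fx': 515.7144056975504, 'fy': 515.7144056975504, 'cx': 274.0678457299944, 'cy': 212.38818055534009, 'k1': -0.10381806881511872, 'R': array([[ 0.02648818, -0.99930924,  0.02606583],
       [-0.99635277, -0.02850766, -0.08042684],
       [ 0.08111436, -0.0238404 , -0.99641964]]), 't': array([-0.01708111,  0.58799093,  1.18880995])} [0.48986927 0.02803465 1.23228907]
{'time_s': 0.1, 'joint_pos': array([-8.07456025e+01,  2.18363237e+01,  7.43780118e+01, -2.03042425e-03,
        8.38573278e+01, -1.23355427e+01]), 'dq': array([ 0.02256807,  0.00321373, -0.11623666, -0.03375469, -0.06601009,
       -0.01811481]), 'joint_efforts': array([ 3.02762026e-03, -4.38650823e+01, -2.24911308e+01,  7.14022620e-02,
        3.42580432e-02, -6.86871726e-05]), 'tcp_pos': array([ 0.20233006, -0.51116909,  0.23822119]), 'ee_rot': array([-1.79986662e+02,  7.04400474e-02, -6.84098331e+01]), 'wrist_force': array([-0.0504743 , -0.87137502, -0.20288515]), 'ft_torque': array([ 0.06790148, -0.05778101, -0.04012853]), 'finger_gap': 1.0019448404515339} 0.0187
```

View pics/side0.png

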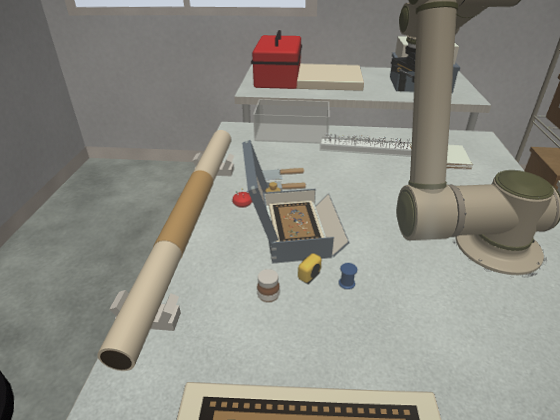

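View pics/top0.png

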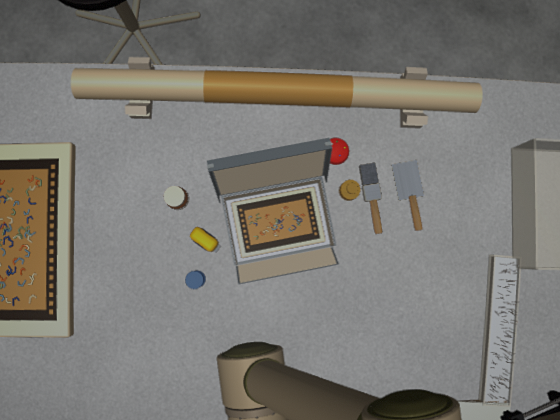

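Top: box at about (280,225), front flap from (237,282)–(337,263), lid standing with its free edge at (209,163)–(330,143). The weight is at (350,189), the tape at (204,239) and the spool at (195,279). Next: close crops to get corner pixels.

```bash
python3 - <<'E'
import cv2,numpy as np
a=cv2.imread("pics/top0.png")[135:291,195:361]; b=cv2.imread("pics/side0.png")[130:270,230:360]
A=cv2.resize(a,None,fx=3.8,fy=3.8,interpolation=cv2.INTER_CUBIC);B=cv2.resize(b,None,fx=4.2,fy=4.2,interpolation=cv2.INTER_CUBIC)
def grid(I,x0,y0,s):
    for k in range(0,400,20):
        for v,ax in((k,0),):
            X=int((k-x0)*s);Y=int((k-y0)*s)
            if 0<=X<I.shape[1]: cv2.line(I,(X,0),(X,8),(0,0,255),2); cv2.putText(I,str(k),(X+2,18),0,.4,(0,0,255),1)
            if 0<=Y<I.shape[0]: cv2.line(I,(0,Y),(8,Y),(0,0,255),2); cv2.putText(I,str(k),(10,Y+4),0,.4,(0,0,255),1)
grid(A,195,135,3.8);grid(B,230,130,4.2)
cv2.imwrite("pics/ta.png",A);cv2.imwrite("pics/sa.png",B);print(A.shape,B.shape)
E
```

```text
(593, 631, 3) (588, 546, 3)
```

View pics/ta.png

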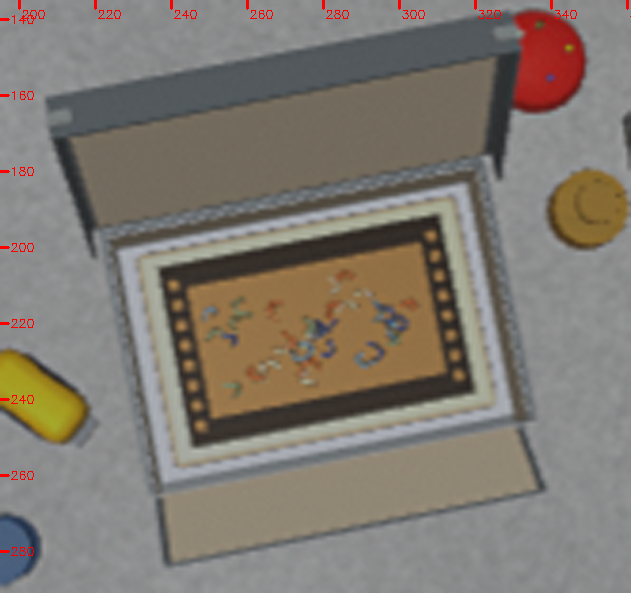

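View pics/sa.png

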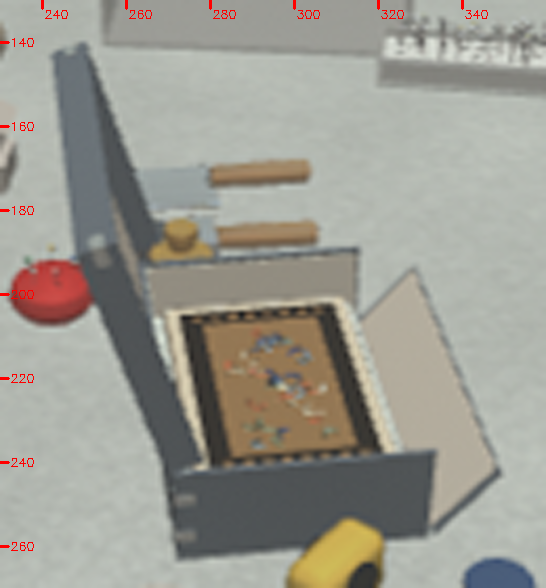

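```bash
cat > h.py <<'E'
import numpy as np,cv2
from plant import camera_info
C={n:camera_info(n) for n in("side","top")}
def ray(n,p):
    c=C[n];q=np.array([(p[0]-c["cx"])/c["fx"],(p[1]-c["cy"])/c["fy"]]);u=q.copy()
    for _ in range(20): u=q/(1+c["k1"]*(u@u))
    R=np.array(c["R"]);d=R.T@np.array([*u,1.]);return -R.T@np.array(c["t"]),d/np.linalg.norm(d)
def plane(n,p,z):
    o,d=ray(n,p);return o+d*(z-o[2])/d[2]
def tri(a,b):
    (o,d),(P,e)=ray("top",a),ray("side",b)
    s=np.linalg.lstsq(np.c_[d,-e],P-o,rcond=None)[0];x=o+s[0]*d;y=P+s[1]*e
    return (x+y)/2,np.linalg.norm(x-y)
def proj(n,X):
    c=C[n];v=np.array(c["R"])@X+c["t"];u=v[:2]/v[2];u=u*(1+c["k1"]*(u@u));return u*c["fx"]+[c["cx"],c["cy"]]
E
python3 - <<'E'
from h import *
np.set_printoptions(precision=4,suppress=True)
T=lambda x,y:(x/3.8+195,y/3.8+135)
S=lambda x,y:(x/4.2+230,y/4.2+130)
rim={k:plane("top",T(*v),.07) for k,v in dict(LR=(104,238),RR=(485,157),LF=(155,492),RF=(530,418)).items()}
print(rim)
c=lambda a,b:np.linalg.norm(rim[a]-rim[b])
print("w",c("LR","RR"),c("LF","RF"),"d",c("LR","LF"),c("RR","RF"))
d=rim["LR"]-rim["RR"]+rim["LF"]-rim["RF"]
e=rim["LR"]-rim["LF"]+rim["RR"]-rim["RF"]
print("yaw",np.degrees(np.arctan2(-d[0],d[1])),np.degrees(np.arctan2(e[1],e[0])),"ctr",sum(rim.values())/4)
print("flapL",tri(T(168,565),S(500,472)),"flapR",tri(T(543,490),S(415,267)))
print("lidL",tri(T(48,100),S(80,240)),"lidR",tri(T(517,12),S(53,55)))
for n,p in dict(weight=((347.5,190),.05),tape=((204,239),.05),spool=((195,279),.05),pin=((338,151),.03),jar=((175,197),.06)).items(): print(n,plane("top",*p))
E
```

```text
{'LR': array([0.6146, 0.1181, 0.07  ]), 'RR': array([ 0.6703, -0.1085,  0.07  ]), 'LF': array([0.4649, 0.083 , 0.07  ]), 'RF': array([ 0.5144, -0.1383,  0.07  ])}
w 0.23334575717038522 0.22677789201128276 d 0.15384330188383627 0.15867493207603475
yaw 13.216991679765089 12.010537925563984 ctr [ 0.5661 -0.0114  0.07  ]
flapL (array([0.4206, 0.075 , 0.0461]), np.float64(0.00036784073743301995)) flapR (array([ 0.4714, -0.1503,  0.0475]), np.float64(0.0002885579592767193))
lidL (array([0.6659, 0.1359, 0.2425]), np.float64(0.0004287985977899112)) lidR (array([ 0.7222, -0.1051,  0.2306]), np.float64(0.0004730772204482016))
weight [ 0.6432 -0.1694  0.05  ]
tape [0.5205 0.1584 0.05  ]
spool [0.4288 0.1758 0.05  ]
pin [ 0.7385 -0.1488  0.03  ]
jar [0.6141 0.2272 0.06  ]
```

Emit:
carry_out(steps=[-0.03,-0.022,0,0,0,0.08,0,-0.03,-0.022,0,0,0,0.08,0,-0.036,-0.027,0,0,0,0,0,-0.036,-0.027,0,0,0,0,0,-0.036,-0.027,0,0,0,0,0], squeeze=5)

```text
time_s: 0.6
tcp_pos: [0.2806, -0.3145, 0.2356]
ee_rot: [180.0, 0.3, -78.4]
wrist_force: [0.8, -0.0, -0.2]
finger_gap: 0.566
```

Emit:
carry_out(steps=[-0.04,-0.03,0.02,0,0,-0.015,0,-0.04,-0.03,0.02,0,0,0,0,-0.04,-0.03,0.02,0,0,0,0,-0.035,-0.026,0.02,0,0,0,0,-0.02,-0.02,0.01,0,0,0,0])

```text
time_s: 1.1
tcp_pos: [0.3718, -0.1185, 0.1502]
ee_rot: [-179.9, 0.1, -77.6]
wrist_force: [-0.5, -0.1, 0.7]
finger_gap: 0.113
```

Emit:
carry_out(steps=[-0.03,-0.025,0.02,0,0,0,0,-0.02,-0.017,0.025,0,0,0,0,-0.013,-0.01,0.03,0,0,0,0,0,-0.004,0.025,0,0,0,0,0,0,0.01,0,0,0,0])

```text
time_s: 1.6
tcp_pos: [0.4154, -0.0377, 0.0361]
ee_rot: [-179.9, 0.0, -77.2]
wrist_force: [-0.2, -0.6, 0.5]
finger_gap: 0.006
```

```bash
python3 - <<'E'
from plant import ctrl,capture
import cv2
o=ctrl.observe();print(o["tcp_pos"],o["wrist_force"],o["finger_gap"])
I=capture("side")[:,:,::-1][130:270,230:420];cv2.imwrite("pics/s1.png",cv2.resize(I,None,fx=4,fy=4,interpolation=cv2.INTER_CUBIC))
E
```

```text
[ 0.41542462 -0.03771014  0.03613764] [-0.24222813 -0.57635998  0.53505461] 0.006421274798055025
```

View pics/s1.png

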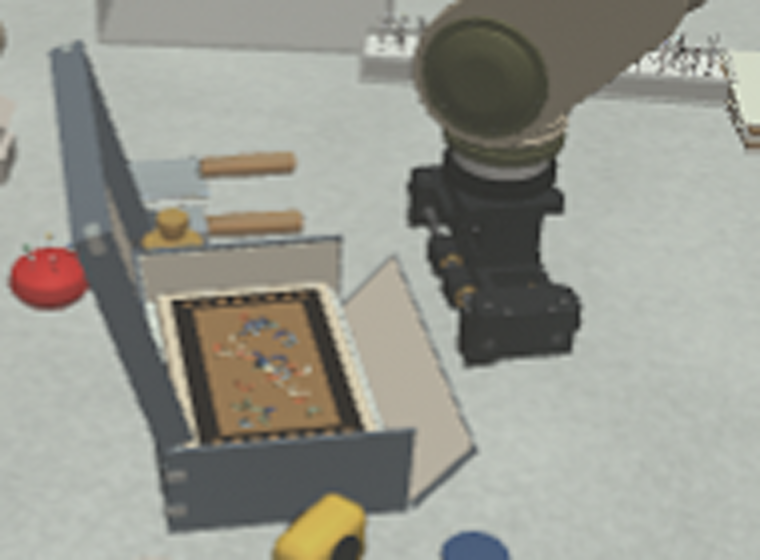

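The gripper is in front of the flap, clear of everything, with the fingers shut (hidden behind the gripper body). Pushing now.

Emit:
carry_out(steps=[0,-0.006,-0.003,0,0,0,0,0,-0.006,-0.002,0,0,0,0,0,-0.006,-0.001,0,0,0,0,0,-0.006,-0.001,0,0,0,0,0,-0.006,-0.001,0,0,0,0])

```text
time_s: 2.15
tcp_pos: [0.4463, -0.0312, 0.0461]
ee_rot: [-179.9, 0.0, -77.3]
wrist_force: [-1.7, -0.6, 1.3]
finger_gap: 0.009
```

Emit:
carry_out(steps=[0,-0.005,-0.001,0,0,0,0,0,-0.005,-0.001,0,0,0,0,0,-0.004,-0.001,0,0,0,0,0,-0.003,0,0,0,0,0,0,-0.002,0,0,0,0,0])

```text
time_s: 2.65
tcp_pos: [0.4674, -0.0266, 0.05]
ee_rot: [-179.8, -0.0, -77.2]
wrist_force: [-0.4, -0.4, 0.0]
finger_gap: 0.005
```

Emit:
carry_out(steps=[0,-0.0015,0,0,0,0,0,0,-0.0015,0,0,0,0,0,0,-0.0015,0,0,0,0,0,0,-0.001,0,0,0,0,0,0,-0.001,0,0,0,0,0])

```text
time_s: 3.15
tcp_pos: [0.4728, -0.0252, 0.0497]
ee_rot: [180.0, 0.0, -77.2]
wrist_force: [-7.8, -4.7, 6.3]
finger_gap: 0.002
```

Emit:
carry_out(steps=[0,0.001,0,0,0,0,0,0,0,0,0,0,0,0,0,0,0,0,0,0,0,0,0,0,0,0,0,0,0,0,0,0,0,0,0])

```text
time_s: 3.65
tcp_pos: [0.4724, -0.0255, 0.0498]
ee_rot: [-179.9, 0.0, -77.3]
wrist_force: [-1.0, -0.6, -0.2]
finger_gap: 0.003
```

```bash
python3 - <<'E'
from plant import ctrl,capture
import cv2
o=ctrl.observe();print(o["tcp_pos"],o["wrist_force"],o["finger_gap"])
I=capture("side")[:,:,::-1][170:270,230:370];cv2.imwrite("pics/s2.png",cv2.resize(I,None,fx=5,fy=5,interpolation=cv2.INTER_CUBIC))
E
```

```text
[ 0.47235309 -0.02548858  0.04979082] [-0.96787473 -0.56462843 -0.20708654] 0.0029734419940970424
```

View pics/s2.png

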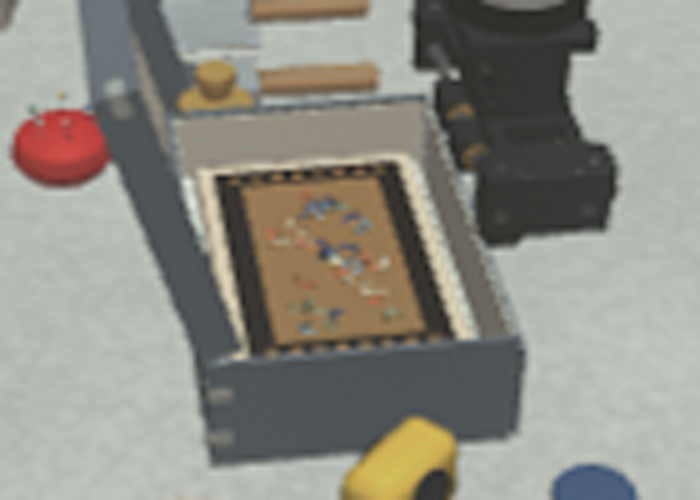

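Front is flush, top line straight, box corners unchanged from the first image. Backing off, then going up and over to behind the lid.

Emit:
carry_out(steps=[0,0.02,0,0,0,0,0,0,0.015,-0.03,0,0,0,0,0,0,-0.045,0,0,0,0,0,0,-0.045,0,0,0,0,0,0,-0.045,0,0,0,0])

```text
time_s: 4.2
tcp_pos: [0.4346, -0.0328, 0.2153]
ee_rot: [179.4, 0.4, -77.3]
wrist_force: [0.6, -0.3, 0.2]
finger_gap: 0.003
```

Emit:
carry_out(steps=[0,0,-0.045,0,0,0,0,0,0,-0.04,0,0,0,0,0,-0.03,-0.02,0,0,0,0,0,-0.04,0,0,0,0,0,0,-0.04,0,0,0,0,0])

```text
time_s: 4.7
tcp_pos: [0.5432, -0.0087, 0.334]
ee_rot: [-179.7, -0.1, -77.4]
wrist_force: [-0.5, -0.7, 0.4]
finger_gap: 0.007
```

Emit:
carry_out(steps=[0,-0.04,0,0,0,0,0,0,-0.04,0,0,0,0,0,0,-0.04,0,0,0,0,0,0,-0.035,0,0,0,0,0,0,-0.02,0,0,0,0,0])

```text
time_s: 5.2
tcp_pos: [0.7213, 0.0326, 0.3335]
ee_rot: [-179.7, -0.1, -77.4]
wrist_force: [0.8, 0.4, -0.1]
finger_gap: 0.007
```

Emit:
carry_out(steps=[0,0,0.025,0,0,0,0,0,0,0.03,0,0,0,0,0,0,0.03,0,0,0,0,0,0,0.017,0,0,0,0,0,0,0.002,0,0,0,0])

```text
time_s: 5.7
tcp_pos: [0.7253, 0.0337, 0.2222]
ee_rot: [-179.7, -0.0, -77.3]
wrist_force: [0.3, -0.5, -0.2]
finger_gap: 0.007
```

```bash
python3 - <<'E'
from plant import ctrl,capture
import cv2
o=ctrl.observe();print(o["tcp_pos"],o["wrist_force"],o["joint_pos"])
I=capture("side")[:,:,::-1][90:270,210:370];cv2.imwrite("pics/s3.png",cv2.resize(I,None,fx=3.3,fy=3.3,interpolation=cv2.INTER_CUBIC))
E
```

```text
[0.72527193 0.03370138 0.22215931] [ 0.31638309 -0.46899973 -0.24344148] [-6.67061355e+00  4.13549155e+01  4.18917912e+01  5.11443582e-02
  9.65022825e+01  7.06056422e+01]
```

View pics/s3.png

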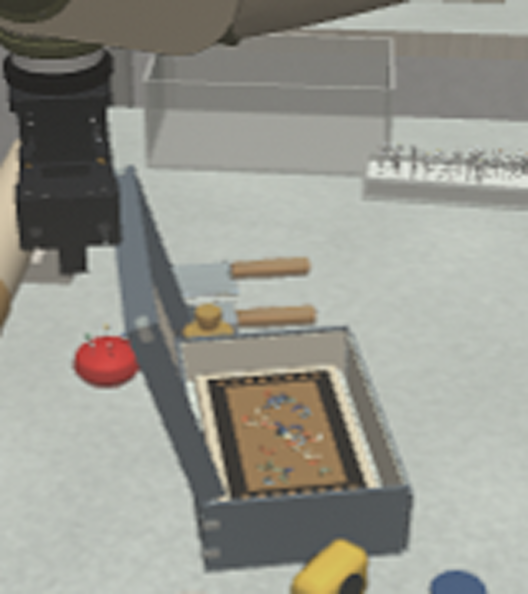

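Fingers are behind the lid, tip about 20 mm below its free edge, nothing touched. Start pushing towards the front (+y tool).

Emit:
carry_out(steps=[0,0.006,0,0,0,0,0,0,0.006,0,0,0,0,0,0,0.005,0,0,0,0,0,0,0.005,0,0,0,0,0,0,0.005,0,0,0,0,0])

```text
time_s: 6.25
tcp_pos: [0.6984, 0.0271, 0.2278]
ee_rot: [-179.2, -0.2, -77.3]
wrist_force: [1.5, 0.4, 1.3]
finger_gap: 0.003
```

Emit:
carry_out(steps=[0,0.005,0,0,0,0,0,0,0.005,0,0,0,0,0,0,0.005,0,0,0,0,0,0,0.005,0,0,0,0,0,0,0.005,0,0,0,0,0])

```text
time_s: 6.75
tcp_pos: [0.6722, 0.0211, 0.2287]
ee_rot: [-179.1, -0.3, -77.3]
wrist_force: [0.7, 0.0, 0.8]
finger_gap: 0.001
```

Emit:
carry_out(steps=[0,0.005,0,0,0,0,0,0,0.005,0,0,0,0,0,0,0.005,0,0,0,0,0,0,0.005,0,0,0,0,0,0,0.005,0,0,0,0,0])

```text
time_s: 7.25
tcp_pos: [0.6454, 0.0151, 0.228]
ee_rot: [-179.1, -0.2, -77.3]
wrist_force: [1.4, 0.1, -0.6]
finger_gap: 0.008
```

Emit:
carry_out(steps=[0,0.006,0.0005,0,0,0,0,0,0.006,0.0007,0,0,0,0,0,0.006,0.001,0,0,0,0,0,0.006,0.0013,0,0,0,0,0,0.006,0.0015,0,0,0,0])

```text
time_s: 7.75
tcp_pos: [0.6136, 0.0079, 0.2223]
ee_rot: [-179.1, -0.3, -77.3]
wrist_force: [0.1, -1.4, 1.3]
finger_gap: 0.003
```

Emit:
carry_out(steps=[0,0.0058,0.0018,0,0,0,0,0,0.0058,0.002,0,0,0,0,0,0.0056,0.0022,0,0,0,0,0,0.0055,0.0024,0,0,0,0,0,0.0055,0.0026,0,0,0,0])

```text
time_s: 8.25
tcp_pos: [0.5836, 0.0011, 0.2099]
ee_rot: [-179.1, -0.3, -77.3]
wrist_force: [0.1, 0.9, 0.6]
finger_gap: 0.004
```

Emit:
carry_out(steps=[0,0.0052,0.003,0,0,0,0,0,0.0051,0.0032,0,0,0,0,0,0.005,0.0034,0,0,0,0,0,0.0048,0.0036,0,0,0,0,0,0.0047,0.0038,0,0,0,0])

```text
time_s: 8.75
tcp_pos: [0.5572, -0.0048, 0.1909]
ee_rot: [-179.1, -0.2, -77.3]
wrist_force: [0.9, 0.3, 0.2]
finger_gap: 0.005
```

Emit:
carry_out(steps=[0,0.0045,0.004,0,0,0,0,0,0.0044,0.0042,0,0,0,0,0,0.0042,0.0043,0,0,0,0,0,0.004,0.0045,0,0,0,0,0,0.0038,0.0047,0,0,0,0])

```text
time_s: 9.25
tcp_pos: [0.5352, -0.0099, 0.1668]
ee_rot: [-179.2, -0.2, -77.3]
wrist_force: [-0.5, -1.2, 0.4]
finger_gap: 0.004
```

Emit:
carry_out(steps=[0,0.0035,0.0048,0,0,0,0,0,0.0033,0.005,0,0,0,0,0,0.003,0.005,0,0,0,0,0,0.0028,0.005,0,0,0,0,0,0.0025,0.005,0,0,0,0])

```text
time_s: 9.75
tcp_pos: [0.5194, -0.0136, 0.1395]
ee_rot: [-179.2, -0.2, -77.3]
wrist_force: [1.4, 0.6, -0.0]
finger_gap: 0.006
```

```bash
python3 - <<'E'
from plant import ctrl,capture
import cv2
o=ctrl.observe();print(o["tcp_pos"],o["wrist_force"])
I=capture("side")[:,:,::-1][130:270,220:370];cv2.imwrite("pics/s4.png",cv2.resize(I,None,fx=4,fy=4,interpolation=cv2.INTER_CUBIC))
E
```

```text
[ 0.51936437 -0.01355318  0.13949689] [ 1.3675479   0.58090368 -0.00213948]
```

View pics/s4.png

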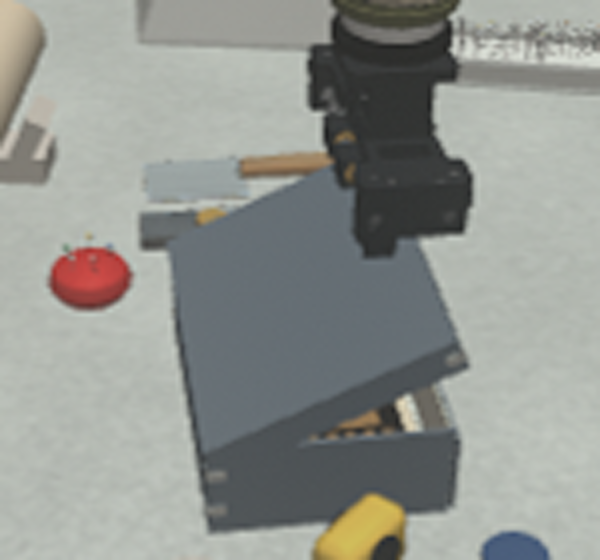

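Lid follows the fingertip, now about 25° open. The front is upright and the box unmoved. Continue, then slow.

Emit:
carry_out(steps=[0,0.0023,0.005,0,0,0,0,0,0.002,0.005,0,0,0,0,0,0.0018,0.005,0,0,0,0,0,0.0016,0.005,0,0,0,0,0,0.0014,0.004,0,0,0,0])

```text
time_s: 10.3
tcp_pos: [0.5097, -0.0157, 0.1127]
ee_rot: [-179.2, -0.2, -77.3]
wrist_force: [0.2, 0.6, 1.0]
finger_gap: 0.003
```

Emit:
carry_out(steps=[0,0.001,0.004,0,0,0,0,0,0.001,0.004,0,0,0,0,0,0.0008,0.003,0,0,0,0,0,0.0006,0.003,0,0,0,0,0,0.0004,0.002,0,0,0,0])

```text
time_s: 10.8
tcp_pos: [0.506, -0.0166, 0.095]
ee_rot: [-179.2, -0.2, -77.3]
wrist_force: [0.3, 0.4, 0.9]
finger_gap: 0.006
```

Emit:
carry_out(steps=[0,0.0002,0.002,0,0,0,0,0,0.0002,0.002,0,0,0,0,0,0.0002,0.002,0,0,0,0,0,0.0002,0.002,0,0,0,0,0,0,0.002,0,0,0,0])

```text
time_s: 11.3
tcp_pos: [0.5053, -0.0168, 0.0843]
ee_rot: [-179.2, -0.2, -77.3]
wrist_force: [0.4, -0.6, 0.7]
finger_gap: 0.005
```

Emit:
carry_out(steps=[0,0,0.0015,0,0,0,0,0,0,0.0015,0,0,0,0,0,0,0.0015,0,0,0,0,0,0,0.001,0,0,0,0,0,0,0.001,0,0,0,0])

```text
time_s: 11.8
tcp_pos: [0.5055, -0.0169, 0.0771]
ee_rot: [-179.2, -0.2, -77.3]
wrist_force: [-0.4, 0.4, 1.3]
finger_gap: 0.003
```

Emit:
carry_out(steps=[0,0,0.0007,0,0,0,0,0,0,0.0007,0,0,0,0,0,0,0.0007,0,0,0,0,0,0,0.0007,0,0,0,0,0,0,0.0007,0,0,0,0])

```text
time_s: 12.3
tcp_pos: [0.5055, -0.0169, 0.0734]
ee_rot: [-179.2, -0.2, -77.3]
wrist_force: [-0.9, -0.5, 2.3]
finger_gap: 0.008
```

Emit:
carry_out(steps=[0,0,0.0007,0,0,0,0,0,0,0.0006,0,0,0,0,0,0,0.0005,0,0,0,0,0,0,0.0004,0,0,0,0,0,0,0,0,0,0,0])

```text
time_s: 12.8
tcp_pos: [0.5055, -0.0169, 0.0718]
ee_rot: [-179.2, -0.2, -77.3]
wrist_force: [-2.5, 0.6, 4.3]
finger_gap: 0.003
```

Emit:
carry_out(steps=[0,0,0.0006,0,0,0,0,0,0,0.0005,0,0,0,0,0,0,0.0003,0,0,0,0,0,0,0,0,0,0,0,0,0,0,0,0,0,0])

```text
time_s: 13.3
tcp_pos: [0.5055, -0.0169, 0.0712]
ee_rot: [-179.2, -0.3, -77.3]
wrist_force: [-2.5, 0.3, 5.8]
finger_gap: 0.006
```

Emit:
carry_out(steps=[0,0,-0.002,0,0,0,0,0,0,-0.005,0,0,0,0,0,0,-0.02,0,0,0,0,0,0,-0.04,0,0,0,0,0,0,-0.04,0,0,0,0])

```text
time_s: 13.8
tcp_pos: [0.5021, -0.0164, 0.177]
ee_rot: [-179.7, 0.1, -77.3]
wrist_force: [0.4, 0.1, -0.1]
finger_gap: 0.004
```

Emit:
carry_out(steps=[0,0.04,-0.04,0,0,0,0,0,0.045,-0.03,0,0,0,0,0,0.045,0,0,0,0,0,0,0.045,0,0,0,0,0,0,0.02,0,0,0,0,0])

```text
time_s: 14.3
tcp_pos: [0.3172, -0.0585, 0.2445]
ee_rot: [-179.1, -0.4, -77.1]
wrist_force: [-0.2, 0.5, 0.2]
finger_gap: 0.005
```

```bash
python3 - <<'E'
from plant import ctrl,capture
import cv2,numpy as np
o=ctrl.observe();print(o["time_s"],o["tcp_pos"],o["wrist_force"])
a=capture("side")[:,:,::-1];b=capture("top")[:,:,::-1]
cv2.imwrite("pics/side5.png",a);cv2.imwrite("pics/top5.png",b)
f=lambda I,s:cv2.resize(I,None,fx=s,fy=s,interpolation=cv2.INTER_CUBIC)
A=f(a[150:280,235:355],4);B=f(b[135:291,195:361],3.4)[:520]
h=min(A.shape[0],B.shape[0]);A=A[:h,:400];B=B[:h,:400]
cv2.imwrite("pics/sa5.png",f(a[160:275,225:365],5));cv2.imwrite("pics/ta5.png",f(b[135:291,195:361],3.8))
E
```

```text
14.3 [ 0.31721962 -0.05846575  0.2445026 ] [-0.18160111  0.49783739  0.19757682]
```

View pics/sa5.png

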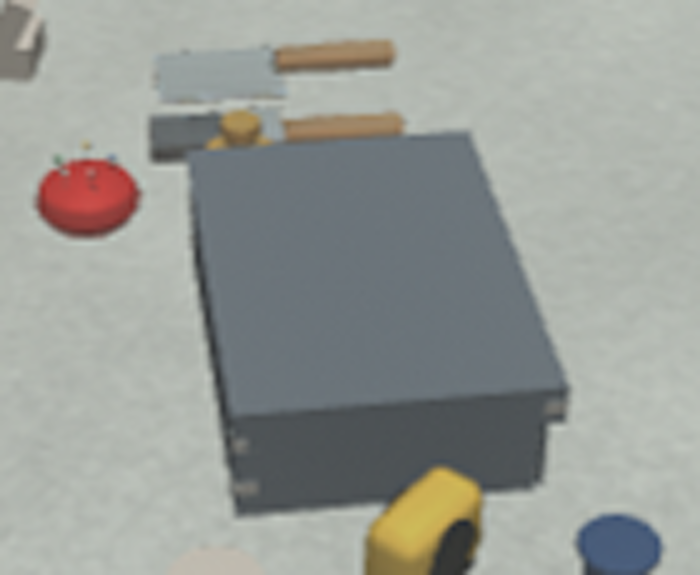

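View pics/ta5.png

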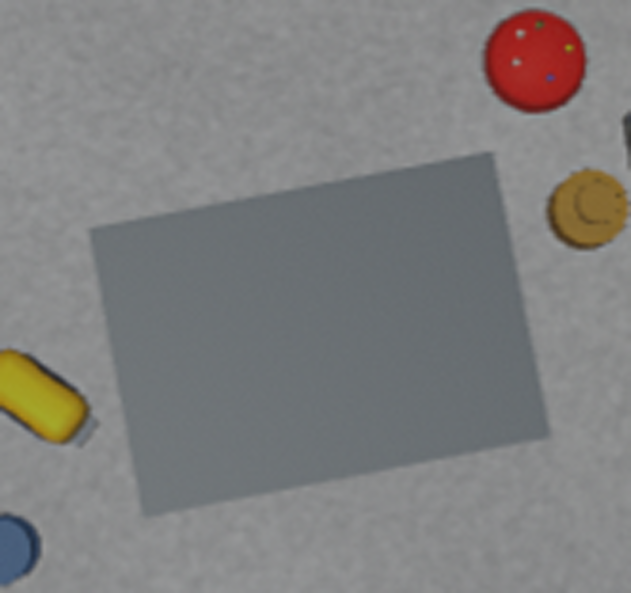

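Both views show the lid level with the lip in front; neighbours look unmoved. Checking lid heights and box shift in numbers.

```bash
python3 - <<'E'
from h import *
np.set_printoptions(precision=4,suppress=True)
T=lambda x,y:(x/3.8+195,y/3.8+135)
S=lambda x,y:(x/5+225,y/5+160)
for k,a,b in(("FL",(146,516),(567,386)),("FR",(549,436),(470,131)),("RL",(91,229),(232,415)),("RR",(493,152),(188,153))): print(k,tri(T(*a),S(*b)),plane("top",T(*a),.075))
p=[plane("top",T(*a),.075) for a in((146,516),(549,436),(91,229),(493,152))]
print("ctr",sum(p)/4,np.degrees(np.arctan2(*(p[2]+p[3]-p[0]-p[1])[[1,0]])))
# neighbours: image change outside the box
A,B=cv2.imread("pics/top0.png").astype(int),cv2.imread("pics/top5.png").astype(int)
d=(abs(A-B).max(2)>45);
for n,(x,y) in dict(weight=(350,189),tape=(204,239),spool=(195,279),pin=(340,151),jar=(175,197),brush=(373,200),spat=(408,190)).items(): print(n,d[y-14:y+14,x-10:x+10].sum())
E
```

```text
FL (array([0.4507, 0.0877, 0.0722]), np.float64(1.3703088524175562e-05)) [0.4508 0.0876 0.075 ]
FR (array([ 0.5034, -0.1494,  0.0733]), np.float64(0.001140250267567678)) [ 0.504  -0.1491  0.075 ]
RL (array([0.6192, 0.1258, 0.0726]), np.float64(0.0007068717368195581)) [0.6192 0.1256 0.075 ]
RR (array([ 0.6724, -0.1131,  0.0712]), np.float64(0.0017117311766187884)) [ 0.6727 -0.1126  0.075 ]
ctr [ 0.5617 -0.0121  0.075 ] 12.468633402804645
weight 0
tape 0
spool 0
pin 27
jar 0
brush 0
spat 0
```

```bash
python3 -c "
from plant import ctrl
print(ctrl.finish_job())"
```

```text
the job is handed in; nothing more can be done
None
```

The box is shut over its textile, and I handed the job in at about 14.4 s of the 54 s allowed. The hand-in gave no verdict.

**What I did:** With the fingers shut, I pushed the front panel up until it stood flush, with a force peak of about 11 N at its stop, then backed off. I then went over the lid, pushed it round from its grey rear face and pressed it down gently, ending at about 6 N. After that I withdrew clear of everything.

**Last checks:**
- **Lid:** all four corners measured 71–73 mm high, against a nominal 75 mm. That is level within the calibration error, and the lip hangs in front of the panel.
- **Box:** its position (0.565, -0.011) and yaw (12.5°) agree with the first measurement to within about 1–2 mm and 0.2°.
- **Neighbours:** the weight, tape, spool, jar, brush and spatula showed no change in the top image. The patch around the pincushion did change by 27 pixels. I put that down to the open lid having hidden part of it before, and it looks to be in the same place.

The 11 N peak at the panel stop was harder than I meant, though the pictures showed no box movement. No check failed.

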